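Jack up a hinged board carrier and hold it

ROBOT

A 6-joint arm with a two-finger parallel gripper is mounted at the origin on the work surface. World frame = base frame: x ahead of the robot, y to its left, z up, the work surface at z = 0. Lengths are in m, angles in rad, forces in N, time in s.
With the tool pointing down it reaches from about 0.35 to 0.975 m from the base axis. Payload 7.1 kg.
Tool frame: the origin (TCP) lies between the finger pads, 19 mm behind the fingertips; this is the grasp point; z points along the fingers, y is the line along which they close (so a half turn about z gives the same grasp; the last joint's range is limited). The gripper opens to 88 mm and grips with 3 to 60 N. Pads are 20 mm wide; open, the fingers measure 115 mm over their backs; the gripper's body (75 mm by 178 mm) begins 61 mm behind the grasp point.
Start: joints at [-1.364, 0.423, 1.63, -0, 1.089, -0.019], TCP at [0.14, -0.609, 0.241] pointing down, gripper open.
Joint ranges: [-3, 3], [-0.9, 2.11], [0.09, 2.58], [-1.31, 4.45], [0.11, 2.69], [-2.54, 2.54]. Speed limits (rad/s): [2.39, 2.39, 3.01, 3.14, 3.14, 3.14].

INTERFACE

Orientations are given as a unit quaternion [x, y, z, w].
In Python, from station import sensors, vision, ticket gives the robot as it stands.
- The arm moves only by the tool jog_arm, never from a script. Its argument "plan" is one flat list of numbers, 7 for each row, row after row: the turn, a rotation vector about the tool's x, y, z normalised to -1 to 1, where 1 is 180 degrees, then the shift along the tool's x, y, z normalised to -1 to 1, where 1 is 100 mm, then the opening, from -1 (shut) to 1 (fully open). A call has 1 to 10 rows; each row shifts and turns the commanded pose from where the row before left it, along the tool's axes as they then stand; what a row does not reach is not made up. A row lasts 1/8 s, in which the tool goes at most 62.5 mm and 10.7 degrees, less where a joint would pass 70% of its speed; a pose out of reach is approached as far as the arm can. A call with a number of a shift or a turn outside -1 to 1 is refused whole. A call with a gripper value outside its range is refused whole. The fingers move at their own pace and stop on an object; "force" is the grip in N (left out, the last holds). Time passes only in rows, so rows that do not move let the fingers close. It gives the time, the measured TCP pose, the force, the opening and the grip force at its end, in the units of the state.
- sensors.read_state(): the state, without advancing time (a new reading comes with each control period).
- vision.get_image(name): name is "scene" or "side" or "wrist"; returns a dict with "color" (384x512x3 uint8, red, green, blue), "z_map" (384x512 float32, m along the optical axis (not along the pixel's ray), 0 where there is no reading), "intrinsics" (3x3 intrinsics, pixels), "rvec" (rotation vector, rad) and "tvec" (3), from world to camera coordinates, as OpenCV has them. Camera axes: x right, y down, z forward; pixel columns grow to the right and rows downward; lengths in m; the calibration is good to about 2 mm. A picture is of the moment at which its call begins.
- ticket.hand_in(): hands the job in; it is judged then, once.
The state is a dict: "t": time; "joints": joint angles; "qd": joint speeds; "effort": joint torques, N m; "tcp_pos": TCP position; "tool_rot": TCP orientation; "contact_force": force on the tool from outside, world axes, zero at the start; "wrist_torque": the same for the moment, N m; "gripper_width": finger opening in m; "finger_force": force on a finger pad.
Only numpy, scipy, OpenCV 4.12 (cv2) and the standard library are available. Lean on these libraries where they do the work, as an engineer would, in place of code of your own. Each camera call takes 0.05 s, during which the arm holds its last target. There are 200 camera calls.

TASK

The hinged board carrier has to be raised for a look underneath: pick up the small toe jack by its housing, set it flat on the bench pointing at the carrier, and push it in until its base meets the stop block, so that its saddle is centred under the lift lug marked with the raised ring (not the plain lug). Then pump the lever: one full stroke all the way down so that the saddle beds against the lug, let it come all the way back up, then press it all the way down again and finish holding it down, with the carrier raised on the saddle and the lever still under your fingers. Raise the carrier with the jack only, not by hand, and leave the other things on the bench where they are.

Things in the scene. Friction and masses are not known exactly. Their poses are not given: they have to be found in the camera images.
- jack: Loose grey steel toe jack, 0.8 kg. Origin: underside, below the housing's middle; x to the toe, lever to -x, z up. Base plate x -135 to +30, 70 wide, 10 thick. Housing: upright block 40 x 40 on the origin, top 90 up; grasp it from above, fingers closing along y. A 24 wide toe with the saddle leaves its +x face, the lever its -x side
- jack_grip (a point): Point in the middle of the jack's housing, 62 mm above its underside: put the TCP here to grasp it
- jack_nose (a point): Middle of the front end (+x) of the jack's base plate, 30 mm ahead of the jack's origin, 5 mm above its underside
- jack_saddle (a point): Centre of the top face of the saddle, a steel disc 32 mm across on the end of the toe, 70 mm ahead of the jack's origin; 46 mm above the bench with the lever up, 91 mm with the lever fully down; it moves straight up and down
- jack_lever (a joint): Angle of the jack's lever (rad): 0 = fully up, where a spring returns it when let go; 0.70 = fully down, a hard stop. The saddle rises 64 mm per rad and meets the lug at about 0.19. The hinge is 30 mm behind the jack's origin, 70 mm up. Holding the pad fully down takes 8 to 10 N
- lever_pad: Black rubber press pad, 45 long, 36 wide, 12 thick, on the end of the lever. Origin: middle of its top face; its x axis runs along the lever towards the housing, z is the normal of the top face
- pad_top (a point): Middle of the pad's top face, 130 mm from the lever's hinge, on a line from the hinge that slopes 0.45 rad up (away from the housing) with the lever up and 0.25 rad down with it fully down (127 and 38 mm above the bench). Press here with closed fingers, following the arc
- jack_toe: Toe of the jack, the steel arm with the saddle, moved by the lever. Origin: centre of the saddle's top face
- stand: Aluminium stand of the board carrier, fixed to the bench, 220 deep (x), 244 wide (y), front towards its own -x. Origin: underside, centre. Two lugs 36 wide stick out 48 mm beyond the carrier's front edge (x = -100) at y = +50 (marked) and y = -50 (plain); below and in front of each is a steel stop block on a thin strip
- deck: The board carrier: black frame with a green circuit board, 0.6 to 1.2 kg, hinged along the rear of the stand (stand x = +105, 64 mm up); it lies level at rest, its top about 80 mm above the bench. Origin: middle of the hinge line
- lift_point (a point): Middle of the flat underside of the lift lug with the raised ring (27 mm across, 5 high) on its top, where the saddle must bear; stand x = -125, y = +50, 58 mm above the bench at rest, about 90 when fully raised. The lug (36 wide, 8 thick) reaches 23 mm further to the stand's -x, so set the jack down at least 50 mm short of its place and push it in low: only 12 mm lie between saddle and lug
- stop_face (a point): Middle of the front face of the marked lug's stop block (40 wide, 16 high); its face looks to the stand's -x, at stand x = -165, y = +50, 8 mm up; this point's axes are the stand's. The jack's nose goes against it with the jack's x axis along the stand's x axis; the saddle is then right below the lift point
- mouse: Black computer mouse, 100 x 58 x 33, bystander
- tape_roll: Roll of clear tape lying flat, 64 across, 18 high, near the jack, bystander
- driver: Screwdriver with black handle lying on the bench, bystander
- part_tray: Small open black tray 60 x 45 x 20, in front of the stand beside the plain lug, bystander
- gauge_block: Steel block 30 x 50 x 25, near the jack, bystander

How it is judged:
By the outcome, as a careful person would: the job done as asked, in the order asked, and still so for the second after the job is handed in, while the arm keeps its last pose, push and grip.
It also fails if it takes over 64 s, if anything falls off the work surface, if the arm or the gripper's body presses on something with over 40 N, if the wrist force passes 120 N, or if a joint passes its speed limit or range.

## Working session

There is one attempt and no reset: what is moved stays moved. The work goes in short steps, Python scripts to look and compute and a tool call to move; the robot and the scene stay as the last step left them, time stands still between calls to the robot, and variables do not carry over. Pictures are saved under pics/ and viewed, at most 13 in all, crops included, and the job is handed in when it is done.

Besides the shell and the picture viewer there is one more tool, called after "Request:" as a command line: name --argument value ..., lists and objects as JSON in quotes. jog_arm: Moves the arm, as the interface text tells. Scaled input: -1 to 1 covers 100 mm each way for a shift and 180 degrees each way for a turn. Its arguments: {"type":"object","properties":{"plan":{"type":"array"},"force":{"type":"number"}},"required":["plan"]}

```bash
mkdir -p pics; cat > h.py <<'E'
import numpy as np, cv2
from station import sensors, vision, ticket
def cam(n):
    d=vision.get_image(n); d['R']=cv2.Rodrigues(np.array(d['rvec'],float))[0]; d['t']=np.array(d['tvec'],float).ravel(); d['K']=np.array(d['intrinsics'],float); return d
def ray(d,uv,z):
    u=np.atleast_2d(np.array(uv,float)); r=(np.linalg.inv(d['K'])@np.c_[u,np.ones(len(u))].T).T@d['R']
    o=-d['R'].T@d['t']; return o+r*((z-o[2])/r[:,2])[:,None]
def cloud(d):
    z=d['z_map'];h,w=z.shape;v,u=np.mgrid[:h,:w];K=d['K']
    p=np.dstack([(u-K[0,2])/K[0,0]*z,(v-K[1,2])/K[1,1]*z,z])
    return (p-d['t'])@d['R']
def proj(d,p): return cv2.projectPoints(np.atleast_2d(np.array(p,float)),d['R'],d['t'],d['K'],None)[0][:,0]
def save(d,n): cv2.imwrite('pics/'+n,d['color'][:,:,::-1])
E
python3 - <<'E'
from h import *
a=cam('scene');b=cam('side')
for d in(a,b): print(d['K'][0,0],-d['R'].T@d['t'],d['R'][2])
im=np.hstack([a['color'],b['color']])
cv2.imwrite('pics/a.png',cv2.resize(a['color'],(800,600))[:,:,::-1]);cv2.imwrite('pics/b.png',cv2.resize(b['color'],(800,600))[:,:,::-1])
print(sensors.read_state())
E
```

```text
455.207804384339 [ 1.30619778 -0.68982407  0.96336695] [-0.5646105   0.49869266 -0.65766299]
429.6849140310692 [-0.09161034  0.88474069  0.92204957] [ 0.46412101 -0.65924067 -0.59160243]
{'t': 0.1, 'joints': array([-1.36398493e+00,  4.23734604e-01,  1.63059668e+00,  1.29718327e-05,
        1.08863879e+00, -1.90012830e-02]), 'qd': array([-0.0004891 , -0.00302522, -0.00131418,  0.00082558, -0.00103355,
       -0.00040248]), 'effort': array([-1.22014753e-04, -5.45610309e+01, -2.74324322e+01,  6.45540655e-02,
        1.88674178e-02, -5.57512044e-05]), 'tcp_pos': array([ 0.13986555, -0.60865675,  0.24070468]), 'tool_rot': array([ 9.93632951e-01,  1.12663589e-01, -5.88591277e-05, -6.86213244e-04]), 'contact_force': array([0.36204155, 0.74148184, 0.04916967]), 'wrist_torque': array([ 0.0094176 , -0.0199474 , -0.06360906]), 'finger_force': 0.0, 'gripper_width': 0.08756468261434056}
```

View pics/a.png

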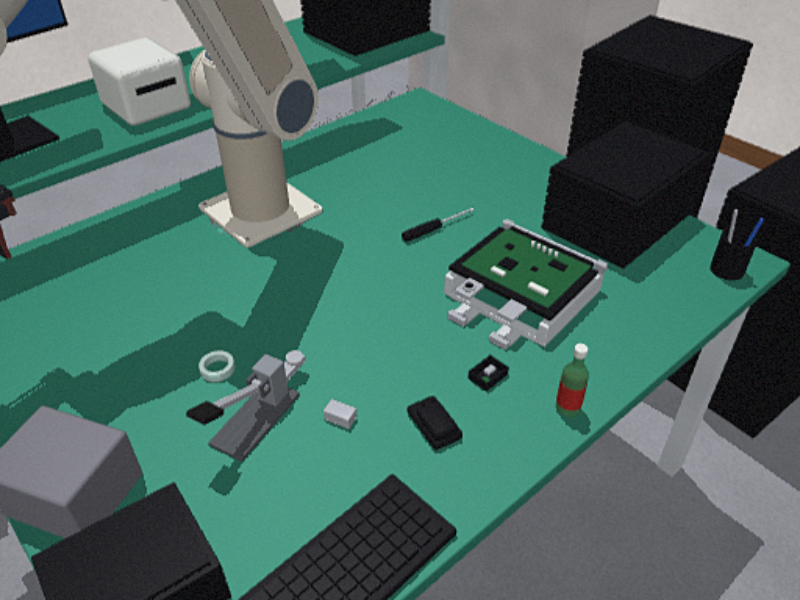

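View pics/b.png

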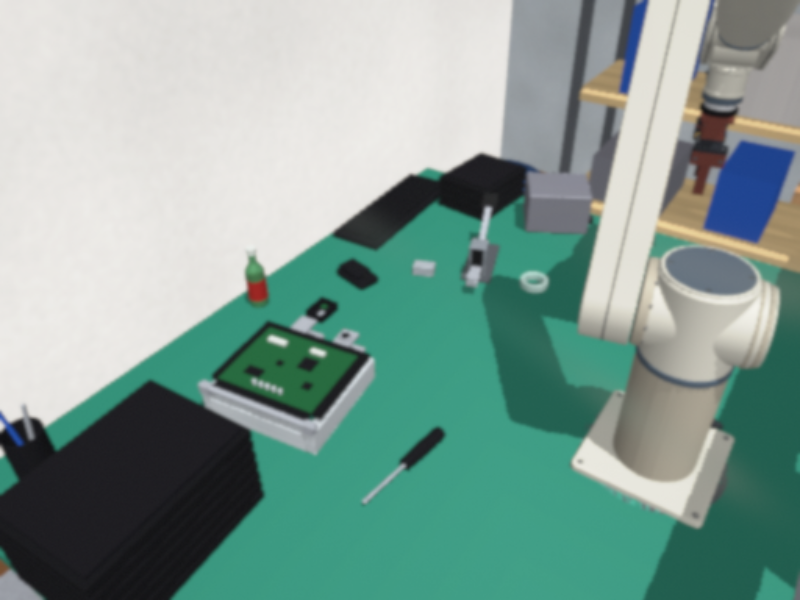

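The scene view shows the jack with its housing at (268,380), saddle (295,357), pad (205,412), the marked lug at (462,300), the plain lug at (503,330) and the stand around (525,285). The side view confirms this, with the jack at (480,255) and the ring lug at (347,335). Next I'll measure with depth and masks.

```bash
python3 - <<'E'
from h import *
def rect(P): 
    (c,s,an)=cv2.minAreaRect((P[:,:2]*1000).astype(np.float32)); return np.round(c,1),np.round(s,1),round(an,1),len(P)
a=cam('scene');b=cam('side')
np.set_printoptions(suppress=True,precision=4)
for n,d in(('scene',a),('side',b)):
    C=cloud(d);col=d['color'].astype(int)
    g=(col[...,1]-col[...,0]>40)
    x,y,z=C[...,0],C[...,1],C[...,2]
    print(n,'table z',np.median(z[g&(abs(z)<.03)&(x>.2)&(x<.7)&(y<-.2)&(y>-.6)]))
    # rough jack location
    uv=np.array([[268,375],[295,357],[205,412],[462,300],[503,330],[525,285]])*.64 if n=='scene' else np.array([[480,250],[471,283],[490,205],[347,335],[305,325],[290,365]])*.64
    for u,v in uv.astype(int): print((u,v),C[v,u])
    if n=='scene': J=C[int(375*.64),int(268*.64)]; D=C[int(285*.64),int(525*.64)]
    m=(np.hypot(x-J[0],y-J[1])<.08)
    for lo,hi in((.083,.1),(.006,.016),(.04,.052)):
        P=C[m&(z>lo)&(z<hi)&~g]; print('jack',lo,rect(P), P[:,2].mean())
    m=(np.hypot(x-D[0],y-D[1])<.25)&(z>.07)&(z<.1); P=C[m]; print('deck',rect(P),np.median(P[:,2]))
    gb=m&g; P=C[gb]; print('board',rect(P),np.median(P[:,2]))
E
```

```text
scene table z 0.0009000143219324101
(np.int64(171), np.int64(240)) [ 0.5488 -0.3249  0.0919]
(np.int64(188), np.int64(228)) [ 0.5034 -0.2454  0.0475]
(np.int64(131), np.int64(263)) [ 0.5819 -0.4527  0.1309]
(np.int64(295), np.int64(192)) [0.5642 0.1207 0.008 ]
(np.int64(321), np.int64(211)) [0.6793 0.117  0.0084]
(np.int64(336), np.int64(182)) [0.6641 0.1929 0.0716]
jack 0.083 (array([ 539.7, -348.4]), array([ 40.8, 120.2]), 18.8, 271) 0.08989728515857885
jack 0.006 (array([ 538.9, -343.1]), array([ 71.2, 131.6]), 19.0, 731) 0.010913200436608695
jack 0.04 (array([ 531.6, -296.1]), array([19.9, 91.3]), 32.6, 72) 0.04403061629057895
deck (array([677.9, 192.2]), array([337.4, 334.7]), 8.5, 2786) 0.0725785010951566
board (array([694.1, 215.9]), array([238. , 416.8]), 76.6, 1542) 0.07250332629253692
side table z -0.000490583455308773
(np.int64(307), np.int64(160)) [ 0.5096 -0.2917  0.0852]
(np.int64(301), np.int64(181)) [ 0.4951 -0.2277  0.0359]
(np.int64(313), np.int64(131)) [ 0.5671 -0.4383  0.119 ]
(np.int64(222), np.int64(214)) [0.5872 0.106  0.0718]
(np.int64(195), np.int64(208)) [0.6806 0.1261 0.0676]
(np.int64(185), np.int64(233)) [0.6247 0.2342 0.0707]
jack 0.083 (array([ 533., -343.]), array([ 39., 120.]), 20.3, 109) 0.08893814214656043
jack 0.006 (array([ 532.1, -337.1]), array([ 69.3, 125.4]), 21.0, 118) 0.009851559727793035
jack 0.04 (array([ 507.4, -295.8]), array([65.8, 38.7]), 62.0, 43) 0.04476600480370212
deck (array([686.1, 192.1]), array([368.5, 338.2]), 8.0, 2232) 0.07143950895023864
board (array([703. , 213.3]), array([243.1, 412.5]), 78.2, 1267) 0.07125222529591377
```

```bash
cat >> h.py <<'E'
from scipy.spatial.transform import Rotation as Ro, Slerp
def down(psi,pitch=0): # tool x at world yaw psi(deg), z down; pitch(rad) about tool y
    return Ro.from_euler('z',psi,degrees=True)*Ro.from_euler('x',180,degrees=True)*Ro.from_euler('y',pitch)
def plan(way,n,grip,start=None):
    """way: list of (pos,Rot); n rows each; prints rounded rows"""
    s=sensors.read_state(); p,R=start or (s['tcp_pos'],Ro.from_quat(s['tool_rot'])); rows=[]
    for (q,Q),k in zip(way,n):
        p0,rv=p,(R.inv()*Q).as_rotvec(); R0=R
        for i in range(1,k+1):
            pt=p0+(np.array(q)-p0)*i/k; Rt=R0*Ro.from_rotvec(rv*i/k)
            r=np.round((R.inv()*Rt).as_rotvec()/np.pi,3)+0; t=np.round(R.inv().apply(pt-p)/.1,3)+0
            p=p+R.apply(t*.1); R=R*Ro.from_rotvec(r*np.pi); rows.append(list(r)+list(t)+[grip])
    print(',\n'.join(', '.join('%g'%v for v in r) for r in rows)); print('end',p,R.as_quat())
    return p,R
E
python3 - <<'E'
from h import *
plan([((.53,-.33,.30),down(109.5))],[10],1)
E
```

```text
0, 0, -0.054, 0.443, -0.184, -0.059, 1,
0, 0, -0.053, 0.467, -0.108, -0.059, 1,
0, 0, -0.054, 0.479, -0.028, -0.059, 1,
0, 0, -0.054, 0.476, 0.053, -0.059, 1,
0, 0, -0.053, 0.461, 0.133, -0.059, 1,
0, 0, -0.054, 0.432, 0.208, -0.059, 1,
0, 0, -0.054, 0.392, 0.277, -0.059, 1,
0, 0, -0.053, 0.338, 0.339, -0.058, 1,
0, 0, -0.054, 0.278, 0.391, -0.059, 1,
0, 0, -0.053, 0.208, 0.432, -0.059, 1
end [ 0.52995717 -0.32998329  0.29996338] [ 5.77735117e-01  8.16224172e-01  3.30097883e-04 -3.55846273e-04]
```

Request:
jog_arm --plan '[0,0,-0.054,0.443,-0.184,-0.059,1,0,0,-0.053,0.467,-0.108,-0.059,1,0,0,-0.054,0.479,-0.028,-0.059,1,0,0,-0.054,0.476,0.053,-0.059,1,0,0,-0.053,0.461,0.133,-0.059,1,0,0,-0.054,0.432,0.208,-0.059,1,0,0,-0.054,0.392,0.277,-0.059,1,0,0,-0.053,0.338,0.339,-0.058,1,0,0,-0.054,0.278,0.391,-0.059,1,0,0,-0.053,0.208,0.432,-0.059,1]'

```text
t: 1.45
tcp_pos: [0.5311, -0.3291, 0.3003]
tool_rot: [0.575, 0.818, -0.0, -0.0]
contact_force: [-0.2, -1.0, -1.1]
gripper_width: 0.088
finger_force: 0.0
```

Request:
jog_arm --plan '[0,0,0,0,0,0,1]'

```text
t: 1.58
tcp_pos: [0.5323, -0.3284, 0.3005]
tool_rot: [0.576, 0.818, 0.0, 0.0]
contact_force: [-0.7, 0.0, 1.0]
gripper_width: 0.0876
finger_force: 0.0
```

```bash
python3 - <<'E'
from h import *
d=cam('wrist'); save(d,'w1.png'); s=sensors.read_state(); print(s['tcp_pos'],s['tool_rot'],-d['R'].T@d['t'],d['R'],d['K'][0,0])
np.savez('w1.npz',**{k:d[k] for k in('color','z_map','R','t','K')})
E
```

```text
[ 0.5307766  -0.32930412  0.30005206] [ 5.77114322e-01  8.16663356e-01 -1.03654016e-04 -1.09597193e-04] [ 0.50685919 -0.2599607   0.44333092] [[ 0.94172947  0.33636937  0.00111879]
 [ 0.32377701 -0.90736639  0.26805724]
 [ 0.0911814  -0.25207517 -0.96340234]] 326.6272724231582
```

View pics/w1.png

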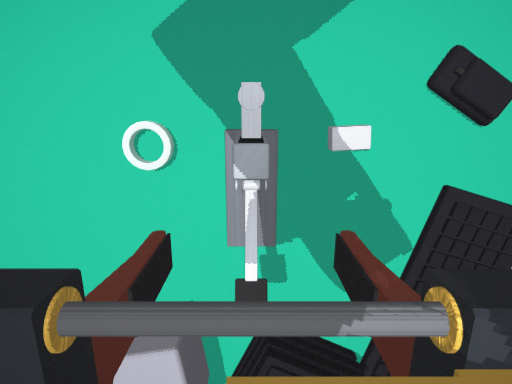

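Wrist view: saddle at (251,97), housing top at (251,160), base plate front edge at row 130 (columns 225–278), lever running straight down the image to the pad at (251,290). The tape is at (148,146) and the gauge block at (350,138).

```bash
python3 - <<'E'
from h import *
np.set_printoptions(suppress=True,precision=4)
d=dict(np.load('w1.npz'));C=cloud(d);z=C[...,2]
col=d['color'].astype(int); g=(col[...,1]-col[...,0]>40)
roi=np.zeros(z.shape,bool);roi[75:250,215:290]=1
def rp(name,m,h):
    m=m.astype(np.uint8); n,l,st,ce=cv2.connectedComponentsWithStats(m); k=1+np.argmax(st[1:,4]); 
    c=max(cv2.findContours((l==k).astype(np.uint8),0,1)[0],key=cv2.contourArea)[:,0].astype(float)
    W=ray(d,c,h)[:,:2]*1000; r=cv2.minAreaRect(W.astype(np.float32)); print(name,st[k],np.array(r[0]),np.array(r[1]),r[2],'zmed',np.median(z[l==k]))
    return r
rp('top',roi&(z>.084)&(z<.096)&(np.mgrid[:384,:512][0]<182),.09)
rp('base',roi&~g&(np.mgrid[:384,:512][0]>128)&(z<.1),.01)
m=roi&(z>.036)&(z<.056)&(np.mgrid[:384,:512][0]<112); v,u=np.nonzero(m); print('saddle',u.min(),u.max(),v.min(),v.max(),np.median(z[m]))
print(ray(d,[[251.5,97]],.046))
# two-view check: same saddle point in scene
a=cam('scene')
print(proj(a,ray(d,[[251.5,97]],.046))*800/512, proj(a,[ray(d,[[251,160]],.09)[0]])*800/512)
# base edges by rows
for v in range(135,245,15):
    r=np.nonzero(~g[v,215:290])[0]+215; w=ray(d,[[r[0]-.5,v],[r[-1]+.5,v]],.01); print(v,r[0],r[-1],w.mean(0)[:2],np.linalg.norm(w[1]-w[0]))
for u in (232,240,262,270):
    r=np.nonzero(~g[110:260,u])[0]+110; w=ray(d,[[u,r[0]-.5],[u,r[-1]+.5]],.01); print(u,r[0],r[-1],w[:,:2].ravel())
print('pad',C[290,251])
E
```

```text
top [ 233  141   37   38 1346] [ 523.4669 -310.7254] [39.4573 40.3306] 19.642498016357422 zmed 0.08938779593593901
base [ 225  129   53  117 5891] [ 541.1917 -360.9933] [ 68.9884 162.7063] 19.656606674194336 zmed 0.010783925675971471
saddle 238 264 82 111 0.04520029865329698
[[ 0.5017 -0.2479  0.046 ]]
[[292.1324 356.978 ]] [[266.0865 363.5485]]
135 225 277 [ 0.5165 -0.2916] 0.06917611056238597
150 225 277 [ 0.523 -0.31 ] 0.07002417197719667
165 226 276 [ 0.5297 -0.3288] 0.06821806684971639
180 226 276 [ 0.5366 -0.3481] 0.06907540452306038
195 226 276 [ 0.5436 -0.3679] 0.06995456603188775
210 227 275 [ 0.5508 -0.3882] 0.06807771320980521
225 227 275 [ 0.5582 -0.409 ] 0.06896680901083843
240 227 275 [ 0.5658 -0.4304] 0.06987943556265606
232 129 245 [ 0.4904 -0.2921  0.543  -0.4475]
240 129 245 [ 0.5002 -0.2886  0.5538 -0.4437]
262 129 245 [ 0.5271 -0.279   0.5835 -0.4331]
270 129 245 [ 0.5369 -0.2755  0.5943 -0.4292]
pad [ 0.5707 -0.4428  0.1212]
```

```bash
python3 - <<'E'
from h import *
plan([((.5235,-.311,.20),down(109.65)),((.5235,-.311,.063),down(109.65))],[3,5],1)
E
```

```text
0, 0, 0, 0.066, 0.001, 0.333, 1,
0, 0, -0.001, 0.067, 0.002, 0.333, 1,
0, 0, 0, 0.066, 0.001, 0.333, 1,
0, 0, 0, 0, 0, 0.274, 1,
0, 0, 0, 0, 0, 0.274, 1,
0, 0, 0, 0, 0.001, 0.274, 1,
0, 0, 0, 0, 0, 0.274, 1,
0, 0, 0, 0, 0, 0.274, 1
end [ 0.52347931 -0.31096782  0.06299727] [ 5.76561604e-01  8.17053566e-01 -1.86517973e-04 -3.89750477e-04]
```

Request:
jog_arm --plan '[0,0,0,0.066,0.001,0.333,1,0,0,-0.001,0.067,0.002,0.333,1,0,0,0,0.066,0.001,0.333,1,0,0,0,0,0,0.274,1,0,0,0,0,0,0.274,1,0,0,0,0,0,0.274,1,0,0,0,0,0,0.274,1,0,0,0,0,0,0.274,1,0,0,0,0,0,0,1]'

```text
t: 2.8
tcp_pos: [0.5212, -0.3114, 0.0614]
tool_rot: [0.578, 0.816, -0.0, -0.002]
contact_force: [0.7, -0.5, -0.2]
gripper_width: 0.088
finger_force: 0.0
```

Request:
jog_arm --plan '[0,0,0,0,0,0,-1,0,0,0,0,0,0,-1,0,0,0,0,0,0,-1,0,0,0,0,0,0,-1,0,0,0,0,0,0,-1,0,0,0,0,0,0,-1]' --force 50

```text
t: 3.55
tcp_pos: [0.5242, -0.3113, 0.0636]
tool_rot: [0.577, 0.817, 0.0, 0.0]
contact_force: [1.4, 2.2, 1.5]
gripper_width: 0.0398
finger_force: 50.0
```

```bash
python3 - <<'E'
from h import *
st=(np.array([.52348,-.31097,.0630]),down(109.65))
plan([((.5235,-.311,.143),down(109.65)),((.50,.03,.25),down(102))],[2,8],-1,st)
E
```

```text
0, 0, 0, 0, 0, -0.4, -1,
0, 0, 0, 0, 0, -0.4, -1,
0, 0, 0.005, 0.411, 0.116, -0.134, -1,
0, 0, 0.006, 0.413, 0.109, -0.134, -1,
0, 0, 0.005, 0.415, 0.101, -0.133, -1,
0, 0, 0.005, 0.417, 0.095, -0.134, -1,
0, 0, 0.006, 0.418, 0.088, -0.134, -1,
0, 0, 0.005, 0.419, 0.081, -0.134, -1,
0, 0, 0.005, 0.421, 0.074, -0.133, -1,
0, 0, 0.006, 0.422, 0.067, -0.134, -1
end [0.50001037 0.02998867 0.25      ] [6.29930566e-01 7.76651455e-01 5.23177373e-17 3.18159366e-17]
```

Request:
jog_arm --plan '[0,0,0,0,0,-0.2,-1,0,0,0,0,0,-0.2,-1,0,0,0,0,0,-0.4,-1,0,0,0.005,0.411,0.116,-0.134,-1,0,0,0.006,0.413,0.109,-0.134,-1,0,0,0.005,0.415,0.101,-0.133,-1,0,0,0.005,0.417,0.095,-0.134,-1,0,0,0.006,0.418,0.088,-0.134,-1,0,0,0.005,0.419,0.081,-0.134,-1,0,0,0.005,0.421,0.074,-0.133,-1]'

```text
t: 4.8
tcp_pos: [0.5029, -0.0117, 0.2385]
tool_rot: [0.623, 0.782, 0.0, 0.0]
contact_force: [0.6, -0.1, -9.1]
gripper_width: 0.0398
finger_force: 50.0
```

Request:
jog_arm --plan '[0,0,0.006,0.422,0.067,-0.134,-1,0,0,0,0,0,0,-1,0,0,0,0,0,0,-1]'

```text
t: 5.18
tcp_pos: [0.5002, 0.0296, 0.251]
tool_rot: [0.63, 0.777, 0.0, 0.0]
contact_force: [0.5, 0.4, -7.9]
gripper_width: 0.0399
finger_force: 50.0
```

```bash
python3 - <<'E'
from h import *
d=cam('wrist'); save(d,'w2.png'); s=sensors.read_state(); print(s['tcp_pos'],s['tool_rot'],s['contact_force'],s['gripper_width'])
np.savez('w2.npz',**{k:d[k] for k in('color','z_map','R','t','K')})
E
```

```text
[0.50016515 0.02913404 0.25061237] [ 6.30299888e-01  7.76351738e-01 -1.72066821e-04  2.81706582e-05] [-0.72715002  0.40641063 -8.3317666 ] 0.040024767867796275
```

View pics/w2.png

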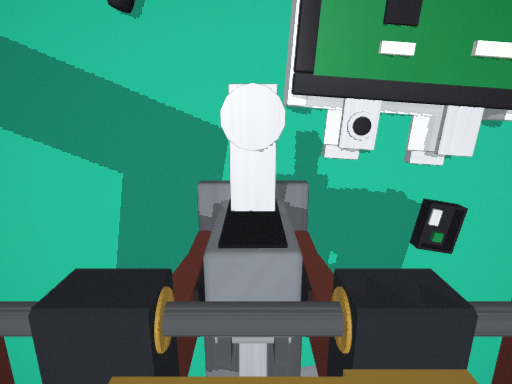

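Wrist view 2: the ring lug is at (361,126) with its stop block top around (342,150). The plain lug is at (460,130). The jack is held straight, with its saddle at (252,117). I'll enlarge the lug area to get the edges.

```bash
python3 - <<'E'
from h import *
np.set_printoptions(suppress=True,precision=4)
d=dict(np.load('w2.npz'))
cv2.imwrite('pics/c.png',cv2.resize(d['color'][70:175,280:490,::-1],None,fx=3.8,fy=3.8,interpolation=cv2.INTER_CUBIC))
C=cloud(d)
for u,v in ((361,126),(350,105),(374,115),(342,150),(342,155),(330,130),(427,156),(460,130),(400,88),(300,200)): print((u,v),C[v,u],d['color'][v,u])
E
```

```text
(361, 126) [0.5903 0.1066 0.0709] [43 43 45]
(350, 105) [0.5756 0.1235 0.0666] [232 236 241]
(374, 115) [0.6013 0.1193 0.0659] [233 235 240]
(342, 150) [0.595  0.0771 0.0155] [226 229 234]
(342, 155) [0.5963 0.0717 0.0164] [235 238 243]
(330, 130) [0.578  0.096  0.0045] [251 252 253]
(427, 156) [0.6935 0.0908 0.0153] [226 228 234]
(460, 130) [0.688  0.123  0.0666] [228 230 237]
(400, 88) [0.6162 0.1477 0.0701] [52 52 57]
(300, 200) [0.5249 0.0529 0.1967] [122 127 135]
```

View pics/c.png

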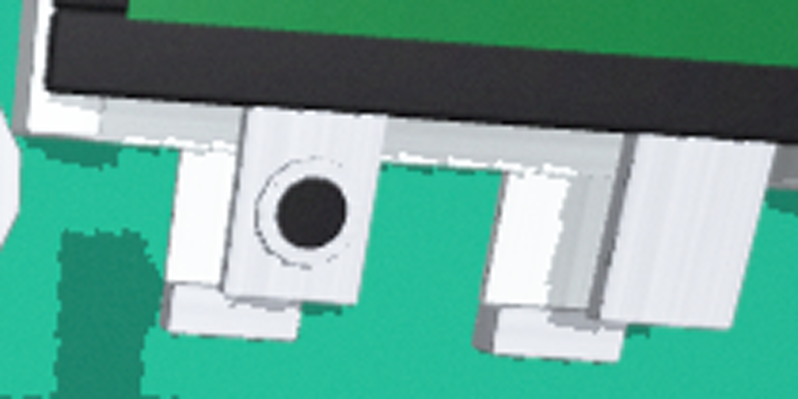

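The enlarged crop shows the ring's black centre at (312,213), i.e. pixel (362.1,126.1). The marked stop's top front edge runs from (324,157) to (358,159), and the plain stop's from (410,162) to (443,165).

```bash
python3 - <<'E'
from h import *
np.set_printoptions(suppress=True,precision=4)
d=dict(np.load('w2.npz'))
f=lambda x,y:[280+(x+.5)/3.8-.5,70+(y+.5)/3.8-.5]
an=lambda A,B:np.degrees(np.arctan2(*(B-A)[1::-1]))+90
S=ray(d,[f(168,330),f(297,339),f(493,350),f(620,360)],.016);print('stop edge',S,'width',np.linalg.norm(S[1]-S[0]),np.linalg.norm(S[3]-S[2]))
m1,m2=S[:2].mean(0),S[2:].mean(0);print('stop mids',m1,m2,np.linalg.norm(m2-m1),'yaw',an(m1,m2))
D=ray(d,[f(45,93),f(798,138)],.071);print('deck yaw',an(*D))
L=ray(d,[f(312,213)],.071)[0];print('ring',L)
Lg=ray(d,[f(223,293),f(357,304),f(601,318),f(733,328)],.066);print('lug fronts',Lg,np.linalg.norm(Lg[1]-Lg[0]),an(Lg[:2].mean(0),Lg[2:].mean(0)),np.linalg.norm(Lg[:2].mean(0)-Lg[2:].mean(0)))
for y in(98,99,100): 
    x=np.array([np.cos(np.radians(y)),np.sin(np.radians(y))]);n=np.array([-x[1],x[0]]);v=(L-m1)[:2]; print(y,'stop->ring (40,0):',v@x*1e3,v@n*1e3,'lug front->ring(23)',(L-Lg[:2].mean(0))[:2]@x*1e3,(L-Lg[:2].mean(0))[:2]@n*1e3)
# two-view check of ring: black centre in scene & side
for n,r in(('scene',(270,330,160,215)),('side',(200,245,195,235))):
    c=cam(n);uv=proj(c,L)[0];print(n,'pred ring',uv,uv*800/512,cloud(c)[int(uv[1]),int(uv[0])],c['color'][int(round(uv[1])),int(round(uv[0]))])
    u0,u1,v0,v1=[int(q) for q in(uv[0]-7,uv[0]+8,uv[1]-6,uv[1]+7)]; G=c['color'][v0:v1,u0:u1].sum(2)
    m=cv2.connectedComponents((G<300).astype(np.uint8))[1]; k=m[6,7]; vv,uu=np.nonzero(m==k) if k else ([0],[0]); print('dark centre',np.mean(uu)+u0,np.mean(vv)+v0,len(uu))
# held jack check
C=cloud(d);print('saddle',C[112:122,245:258].reshape(-1,3).mean(0))
E
```

```text
stop edge [[0.5763 0.0657 0.016 ]
 [0.6156 0.0711 0.016 ]
 [0.6753 0.0802 0.016 ]
 [0.7145 0.0853 0.016 ]] width 0.03966596633560413 0.039508157507897726
stop mids [0.596  0.0684 0.016 ] [0.6949 0.0828 0.016 ] 0.10000120678648819 yaw 98.26999213841097
deck yaw 98.63717917590526
ring [0.5909 0.107  0.071 ]
lug fronts [[0.5757 0.0827 0.066 ]
 [0.611  0.0871 0.066 ]
 [0.6751 0.0969 0.066 ]
 [0.7103 0.1016 0.066 ]] 0.035573268889852565 98.20570398060838 0.1003657891350501
98 stop->ring (40,0): 38.99804957848477 -0.3696146633211158 lug front->ring(23) 22.275172668563826 -0.6510669744748264
99 stop->ring (40,0): 38.98565932131321 -1.0501681807226735 lug front->ring(23) 22.26041736641775 -1.0397231806935459
100 stop->ring (40,0): 38.96139365464981 -1.7304018067231748 lug front->ring(23) 22.238881325500365 -1.428062677159401
scene pred ring [299.0757 182.7051] [467.3058 285.4767] [0.5896 0.1079 0.0725] [2 4 8]
dark centre 299.85714285714283 182.07142857142858 14
side pred ring [220.8589 213.9717] [345.0921 334.3308] [0.5955 0.1054 0.0717] [66 68 72]
dark centre 213.0 207.0 1
saddle [0.4844 0.0971 0.2329]
```

```bash
python3 - <<'E'
from h import *
d=dict(np.load('w1.npz'));print('mouse',ray(d,[[430,85],[485,125],[470,85]],.02),'tray',ray(dict(np.load('w2.npz')),[[412,235],[440,225]],.02))
p=plan([((.6097,-.0256,.25),down(98.3)),((.6097,-.0256,.075),down(98.3))],[4,5],-1,(np.array([.50,.03,.25]),down(102)))
E
```

```text
mouse [[ 0.7027505  -0.16019886  0.02      ]
 [ 0.79102777 -0.17950726  0.02      ]
 [ 0.74897666 -0.14368382  0.02      ]] tray [[ 0.70642976 -0.00484633  0.02      ]
 [ 0.73538653  0.0145254   0.02      ]]
0, 0, 0.005, -0.193, 0.239, 0, -1,
0, 0, 0.005, -0.189, 0.243, 0, -1,
0, 0, 0.005, -0.186, 0.245, 0, -1,
0, 0, 0.006, -0.181, 0.248, 0, -1,
0, 0, 0, 0, 0, 0.35, -1,
0, 0, 0, 0, 0, 0.35, -1,
0, 0, 0, 0, 0, 0.35, -1,
0, 0, 0, 0, 0, 0.35, -1,
0, 0, 0, 0, 0, 0.35, -1
end [ 0.60968012 -0.02559908  0.075     ] [6.54608882e-01 7.55967731e-01 4.88314830e-17 3.69443598e-17]
```

Request:
jog_arm --plan '[0,0,0.005,-0.193,0.239,0,-1,0,0,0.005,-0.189,0.243,0,-1,0,0,0.005,-0.186,0.245,0,-1,0,0,0.006,-0.181,0.248,0,-1,0,0,0,0,0,0.35,-1,0,0,0,0,0,0.35,-1,0,0,0,0,0,0.35,-1,0,0,0,0,0,0.35,-1,0,0,0,0,0,0.35,-1,0,0,0,0,0,0,-1]'

```text
t: 6.58
tcp_pos: [0.6075, -0.0271, 0.0722]
tool_rot: [0.656, 0.755, -0.002, -0.003]
contact_force: [-0.8, -0.4, -7.2]
gripper_width: 0.0398
finger_force: 50.0
```

Request:
jog_arm --plan '[0,0,0,0,0,0.05,-1,0,0,0,0,0,0.04,-1,0,0,0,0,0,0.03,-1,0,0,0,0,0,0,-1]'

```text
t: 7.08
tcp_pos: [0.6105, -0.0262, 0.0638]
tool_rot: [0.655, 0.755, 0.0, 0.0]
contact_force: [0.4, 0.6, -7.9]
gripper_width: 0.0398
finger_force: 50.0
```

Request:
jog_arm --plan '[0,0,0,0,0,0.01,-1,0,0,0,0,0,0,-1,0,0,0,0,0,0,-1]'

```text
t: 7.45
tcp_pos: [0.6106, -0.0261, 0.0636]
tool_rot: [0.655, 0.755, 0.0, 0.0]
contact_force: [-2.6, 1.9, 5.7]
gripper_width: 0.0398
finger_force: 50.0
```

```bash
python3 - <<'E'
from h import *
s=sensors.read_state();print(s['tcp_pos'],s['tool_rot'],s['contact_force'],s['wrist_torque'])
d=cam('wrist');save(d,'w3.png')
print(ray(d,[[342,155]],.016))
E
```

```text
[ 0.61055295 -0.02614419  0.063597  ] [6.55487611e-01 7.55205793e-01 2.55040730e-04 3.71089677e-04] [-2.61310063  1.91662036  5.66751951] [-0.26118597  0.9080467  -0.09160066]
[[0.65492674 0.02748551 0.016     ]]
```

View pics/w3.png

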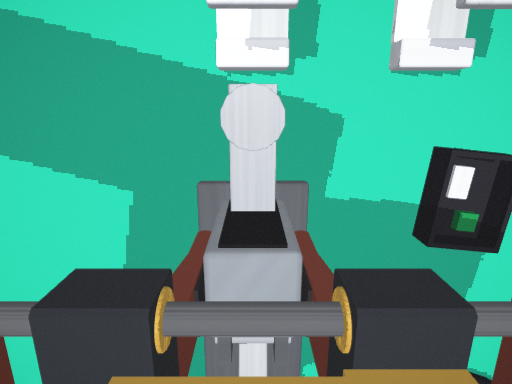

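The view shows the jack on the bench, pointing at the marked stop. The stop's top front edge runs (218,67)–(288,68), and the saddle is at (252,117), nearly in line with it. I'll check the lateral and yaw residuals.

```bash
python3 - <<'E'
from h import *
np.set_printoptions(suppress=True,precision=4)
d=cam('wrist');g=d['color'].astype(int);gr=(g[...,1]-g[...,0]>30)
# stop front edge: first green pixel going down per column
pts=[]
for u in range(222,286,4):
    v=55
    while not gr[v,u]: v+=1
    pts.append((u,v-.5))
P=ray(d,pts,.016)[:,:2];k=np.polyfit(P[:,0],P[:,1],1);print('stop yaw',90+np.degrees(np.arctan(k[0])),k)
r=[u for u in range(205,300) if not gr[58,u]];print(r[0],r[-1]); w=ray(d,[[r[0]-.5,58],[r[-1]+.5,58]],.016);print('stop mid',w.mean(0),np.linalg.norm(w[1]-w[0]))
# nose plate: base front top edge z=.01
fe=[]
for u in list(range(202,226,4))+list(range(282,304,4)):
    v=160
    while gr[v,u]: v+=1
    fe.append((u,v-.5))
B=ray(d,fe,.01)[:,:2];kb=np.polyfit(B[:,0],B[:,1],1);print('base yaw',90+np.degrees(np.arctan(kb[0])),B.mean(0))
r=[u for u in range(180,330) if not gr[190,u]];print(r[0],r[-1]);w=ray(d,[[r[0]-.5,190],[r[-1]+.5,190]],.01);print('base mid@190',w.mean(0),np.linalg.norm(w[1]-w[0]))
c=np.mean([u for u in range(215,292) if not gr[120,u]]);print('saddle',c,ray(d,[[c,118]],.046),cloud(d)[112:122,245:258].reshape(-1,3).mean(0))
s=ray(d,[[252.5,0]],.0)
E
```

```text
stop yaw 98.07354516635979 [ 0.1419 -0.0183]
216 288
stop mid [0.5956 0.072  0.016 ] 0.039434537879496905
base yaw 98.05033867766875 [0.6052 0.0038]
197 308
base mid@190 [ 0.6064 -0.0021  0.01  ] 0.06936058999584853
saddle 252.5 [[0.6002 0.0417 0.046 ]] [0.5994 0.0422 0.0455]
```

Request:
jog_arm --plan '[0,0,0,0,0,-0.006,-1,0,0,0,0.1,-0.001,0,-1,0,0,0,0.12,-0.001,0,-1,0,0,0,0.12,-0.001,0,-1,0,0,0,0.12,-0.001,0,-1,0,0,0,0.1,-0.001,0,-1,0,0,0,0.02,0,0,-1,0,0,0,0,0,0,-1]'

```text
t: 8.55
tcp_pos: [0.6029, 0.031, 0.0636]
tool_rot: [0.655, 0.755, 0.001, 0.001]
contact_force: [2.2, -2.5, 2.5]
gripper_width: 0.0399
finger_force: 50.0
```

Request:
jog_arm --plan '[0,0,0,0.02,0,0,-1,0,0,0,0.02,0,0,-1,0,0,0,0.01,0,0,-1,0,0,0,0,0,0,-1]'

```text
t: 9.05
tcp_pos: [0.6022, 0.0353, 0.0637]
tool_rot: [0.655, 0.755, 0.001, 0.001]
contact_force: [3.1, -5.5, 3.0]
gripper_width: 0.0401
finger_force: 50.0
```

Request:
jog_arm --plan '[0,0,0,0.01,0,0,-1,0,0,0,0,0,0,-1]'

```text
t: 9.3
tcp_pos: [0.602, 0.0362, 0.0637]
tool_rot: [0.656, 0.755, 0.001, 0.001]
contact_force: [2.7, -6.8, 3.9]
gripper_width: 0.0399
finger_force: 50.0
```

Request:
jog_arm --plan '[0,0,0,0.01,0,0,-1,0,0,0,0,0,0,-1]'

```text
t: 9.55
tcp_pos: [0.6018, 0.0372, 0.0636]
tool_rot: [0.656, 0.755, 0.001, 0.001]
contact_force: [2.4, -7.1, 3.4]
gripper_width: 0.0395
finger_force: 50.0
```

Request:
jog_arm --plan '[0,0,0,0.01,0,0,-1,0,0,0,0,0,0,-1]'

```text
t: 9.8
tcp_pos: [0.6016, 0.0382, 0.0637]
tool_rot: [0.655, 0.755, 0.001, 0.001]
contact_force: [2.6, -6.6, 3.2]
gripper_width: 0.0397
finger_force: 50.0
```

Request:
jog_arm --plan '[0,0,0,0.01,0,0,-1,0,0,0,0,0,0,-1]'

```text
t: 10.05
tcp_pos: [0.6015, 0.0392, 0.0637]
tool_rot: [0.655, 0.755, 0.001, 0.001]
contact_force: [2.8, -5.7, 1.8]
gripper_width: 0.0397
finger_force: 50.0
```

Request:
jog_arm --plan '[0,0,0,0.01,0,0,-1,0,0,0,0,0,0,-1]'

```text
t: 10.3
tcp_pos: [0.6014, 0.0395, 0.0637]
tool_rot: [0.655, 0.755, 0.0, 0.002]
contact_force: [1.7, -9.2, 2.6]
gripper_width: 0.0399
finger_force: 50.0
```

```bash
python3 - <<'E'
from h import *
s=sensors.read_state();print(s['tcp_pos'],s['contact_force'])
d=cam('wrist');save(d,'w4.png')
a=cam('scene');cv2.imwrite('pics/s4.png',cv2.resize(a['color'][160:260,230:350,::-1],None,fx=5,fy=5,interpolation=cv2.INTER_CUBIC))
E
```

```text
[0.60139904 0.0394883  0.06366692] [ 1.71550808 -9.22244631  2.63826815]
```

View pics/w4.png

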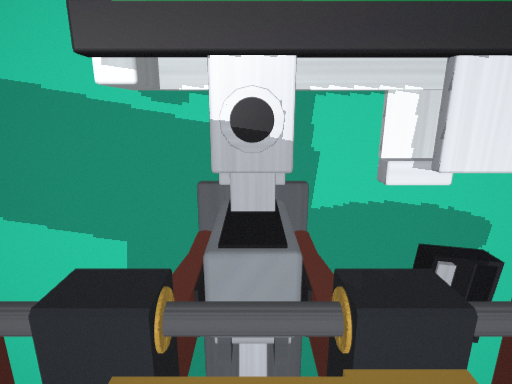

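The ring's disc is at (252,120), directly over where the saddle was seen (252,117), and contact with the stop is starting. I'll press it firmly home.

Request:
jog_arm --plan '[0,0,0,0.01,0,0,-1,0,0,0,0,0,0,-1]'

```text
t: 10.65
tcp_pos: [0.6014, 0.0396, 0.0637]
tool_rot: [0.655, 0.755, -0.0, 0.002]
contact_force: [2.4, -14.0, 2.4]
gripper_width: 0.0398
finger_force: 50.0
```

Request:
jog_arm --plan '[0,0,0,0.01,0,0,-1,0,0,0,0,0,0,-1]'

```text
t: 10.9
tcp_pos: [0.6014, 0.0398, 0.0638]
tool_rot: [0.655, 0.755, -0.0, 0.002]
contact_force: [3.6, -18.9, 4.4]
gripper_width: 0.0397
finger_force: 50.0
```

Request:
jog_arm --plan '[0,0,0,-0.015,0,0,-1,0,0,0,0,0,0,0,0,0,0,0,0,0,1,0,0,0,0,0,0,1,0,0,0,0,0,0,1,0,0,0,0,0,0,1]'

```text
t: 11.65
tcp_pos: [0.5999, 0.0417, 0.0629]
tool_rot: [0.655, 0.755, -0.0, -0.0]
contact_force: [0.2, 0.5, 0.6]
gripper_width: 0.0804
finger_force: 0.0
```

Request:
jog_arm --plan '[0,0,0,0,0,-0.2,1,0,0,0,0,0,-0.4,1,0,0,0,0,0,-0.4,1,0,0,0,0,0,-0.5,1,0,0,0,-0.35,0,-0.3,-1,0,0,0,-0.35,0,0,-1,0,0,0,0,0,0,-1,0,0,0,0,0,0,-1]'

```text
t: 12.65
tcp_pos: [0.6095, -0.0274, 0.2435]
tool_rot: [0.656, 0.755, 0.0, -0.0]
contact_force: [-0.6, 0.4, 0.2]
gripper_width: 0.051
finger_force: 0.0
```

```bash
python3 - <<'E'
from h import *
np.set_printoptions(suppress=True,precision=4)
s=sensors.read_state();print(s['tcp_pos'],s['tool_rot'],s['contact_force'],s['gripper_width'])
d=cam('wrist');save(d,'w5.png');np.savez('w5.npz',**{k:d[k] for k in('color','z_map','R','t','K')})
E
```

```text
[ 0.6095 -0.0274  0.2435] [ 0.6557  0.755   0.0002 -0.0001] [-0.5841  0.3687  0.173 ] 0.05098578348299935
```

View pics/w5.png

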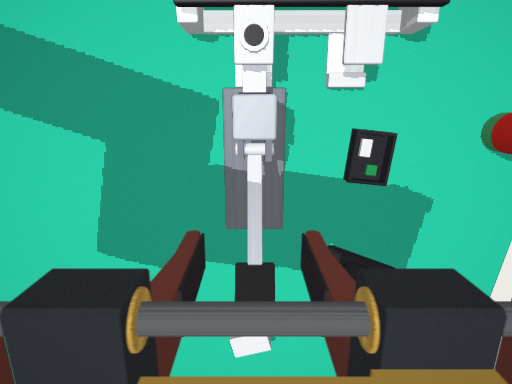

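The jack stands released with its base front edge (row 88) at the stop (rows 65–86). The ring is at (254,35), the housing top at (255,117) and the pad at (254,290). Next I'll measure the final jack pose and the pad.

```bash
python3 - <<'E'
from h import *
np.set_printoptions(suppress=True,precision=4)
d=dict(np.load('w5.npz'));C=cloud(d);z=C[...,2];V,U=np.mgrid[:384,:512]
g=d['color'].astype(int);gr=(g[...,1]-g[...,0]>30)
def rp(name,m,h):
    n,l,st,ce=cv2.connectedComponentsWithStats(m.astype(np.uint8));k=1+np.argmax(st[1:,4])
    c=max(cv2.findContours((l==k).astype(np.uint8),0,1)[0],key=cv2.contourArea)[:,0].astype(float)
    r=cv2.minAreaRect((ray(d,c,h)[:,:2]*1000).astype(np.float32));print(name,st[k],np.array(r[0]),np.array(r[1]),r[2],np.median(z[l==k]))
rp('top',(z>.084)&(z<.096)&(abs(U-255)<30)&(V>80)&(V<142),.09)
rp('base',~gr&(abs(U-255)<45)&(V>=92)&(V<232),.01)
L=ray(d,[[254,35]],.071)[0];print('ring',L)
m=(z>.09)&(z<.15)&(abs(U-254)<25)&(V>255)&(V<300)&(g.sum(2)<150);v,u=np.nonzero(m);print('pad',u.min(),u.max(),v.min(),v.max(),C[m].min(0),C[m].max(0),C[m].mean(0))
w=ray(d,[[u[v==275].min()-.5,275],[u[v==275].max()+.5,275]],C[275,254,2]);print('pad centreline',w.mean(0),np.linalg.norm(w[1]-w[0]))
E
```

```text
top [ 232   92   45   48 2093] [600.7885  38.857 ] [39.3151 40.0292] 8.024263381958008 0.08936000967874326
base [ 223   92   63  140 8209] [609.0878 -17.8737] [ 68.9471 162.4804] 8.141478538513184 0.010794967300231531
ring [0.5912 0.1068 0.071 ]
pad 236 274 263 299 [ 0.6027 -0.119   0.1147] [ 0.6405 -0.0861  0.132 ] [ 0.6214 -0.1029  0.124 ]
pad centreline [ 0.6204 -0.0974  0.1221] 0.034100127018690134
```

```bash
cat >> h.py <<'E'
O=np.array([.6007,.0387,0]);PSI=98.1
def pose(th,off): # tip held off (m) along the pad normal at lever angle th
    a=.45-th;x=np.array([np.cos(np.radians(PSI)),np.sin(np.radians(PSI)),0]);k=np.array([0,0,1.])
    return O-.03*x+.07*k+.13*(-np.cos(a)*x+np.sin(a)*k)+(off+.019)*(np.sin(a)*x+np.cos(a)*k), down(PSI,-a)
E
python3 - <<'E'
from h import *
print(pose(0,0)[0],pose(.7,0)[0])
e=plan([pose(0,.04),pose(0,.008)],[5,2],-1)
print('---');plan([pose(0,0)]+[pose(t,0) for t in np.linspace(.07,.7,9)],[1]*10,-1,e)
E
```

```text
[ 0.62025621 -0.09870912  0.14365401] [ 0.62333709 -0.1203565   0.05624682]
0, -0.029, 0, -0.11, 0.001, 0.127, -1,
0, -0.028, 0, -0.098, 0.001, 0.136, -1,
0, -0.029, 0, -0.086, 0.002, 0.145, -1,
0, -0.029, 0, -0.072, 0.001, 0.152, -1,
0, -0.028, 0, -0.058, 0.001, 0.157, -1,
0, 0, 0, 0, 0, 0.16, -1,
0, 0, 0, 0, 0, 0.16, -1
end [ 0.61975405 -0.09521347  0.15085522] [ 0.63898871  0.73631718 -0.14597832  0.16799038]
---
0, 0, 0, -0.001, 0, 0.08, -1,
0, 0.022, 0, -0.01, 0, 0.092, -1,
0, 0.025, 0, -0.011, 0, 0.102, -1,
0, 0.025, 0, -0.011, 0, 0.103, -1,
0, 0.025, 0, -0.011, 0, 0.103, -1,
0, 0.025, 0, -0.01, 0, 0.103, -1,
0, 0.025, 0, -0.011, 0, 0.103, -1,
0, 0.025, 0, -0.011, 0, 0.103, -1,
0, 0.025, 0, -0.011, 0, 0.103, -1,
0, 0.025, 0, -0.011, 0, 0.103, -1
end [ 0.62330502 -0.12037957  0.05619444] [ 0.65040886  0.74940068  0.08114523 -0.09371441]
```

Request:
jog_arm --plan '[0,-0.029,0,-0.11,0.001,0.127,-1,0,-0.028,0,-0.098,0.001,0.136,-1,0,-0.029,0,-0.086,0.002,0.145,-1,0,-0.029,0,-0.072,0.001,0.152,-1,0,-0.028,0,-0.058,0.001,0.157,-1,0,0,0,0,0,0.16,-1,0,0,0,0,0,0.16,-1,0,0,0,0,0,0,-1,0,0,0,0,0,0,-1]' --force 20

```text
t: 13.82
tcp_pos: [0.6204, -0.0963, 0.1511]
tool_rot: [0.639, 0.736, -0.146, 0.168]
contact_force: [1.0, 0.0, 0.1]
gripper_width: 0.0005
finger_force: 0.0
```

```bash
python3 - <<'E'
from h import *
np.set_printoptions(suppress=True,precision=4)
s=sensors.read_state();print(s['tcp_pos'],s['tool_rot'],s['contact_force'],s['gripper_width'],s['joints'])
a=cam('scene');uv=proj(a,pose(0,-.019)[0])[0];print(uv);u,v=uv.astype(int)
cv2.imwrite('pics/s6.png',cv2.resize(a['color'][v-70:v+50,u-60:u+100,::-1],None,fx=5,fy=5,interpolation=cv2.INTER_CUBIC))
E
```

```text
[ 0.6204 -0.0963  0.1511] [ 0.6395  0.7359 -0.1457  0.1682] [1.0124 0.0233 0.0911] 0.0004884689226028872 [ 0.0278  0.5463  1.752  -0.5927  0.8817  0.2801]
[252.5104 206.3234]
```

View pics/s6.png

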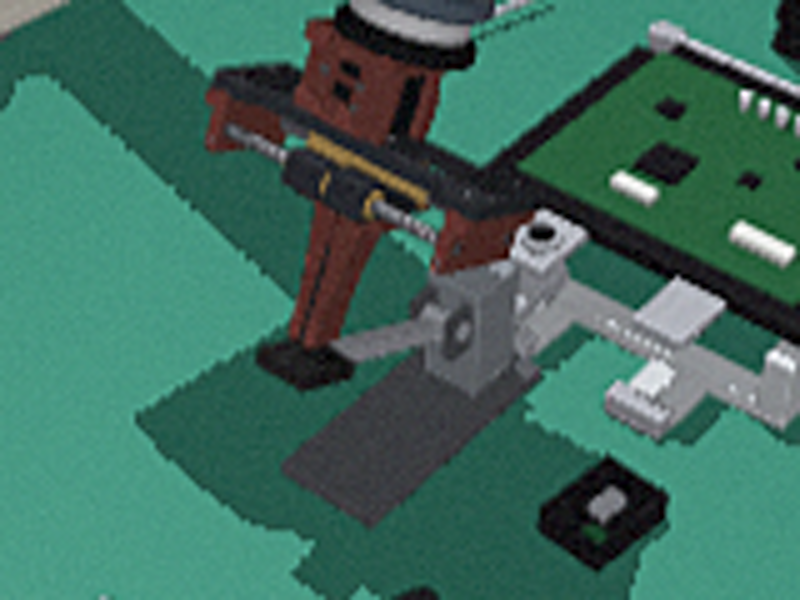

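The scene crop shows the closed fingers just above the pad at (305,355), with the jack at the stop below the ring lug (545,235). Pressing the first stroke along the arc.

Request:
jog_arm --plan '[0,0,0,-0.001,0,0.08,-1,0,0.022,0,-0.01,0,0.092,-1,0,0.025,0,-0.011,0,0.103,-1,0,0.025,0,-0.011,0,0.103,-1,0,0.025,0,-0.011,0,0.103,-1,0,0.025,0,-0.01,0,0.103,-1]'

```text
t: 14.62
tcp_pos: [0.6239, -0.1185, 0.0978]
tool_rot: [0.655, 0.755, -0.02, 0.024]
contact_force: [-3.1, 4.3, 6.2]
gripper_width: -0.0
finger_force: 3.6
```

Request:
jog_arm --plan '[0,0.025,0,-0.011,0,0.103,-1,0,0.025,0,-0.011,0,0.103,-1,0,0.025,0,-0.011,0,0.103,-1,0,0.025,0,-0.011,0,0.103,-1,0,0,0,0,0,0.02,-1,0,0,0,0,0,0,-1]'

```text
t: 15.38
tcp_pos: [0.6243, -0.1211, 0.0559]
tool_rot: [0.651, 0.749, 0.082, -0.093]
contact_force: [-3.4, 0.3, 14.0]
gripper_width: 0.0006
finger_force: 6.9
```

Request:
jog_arm --plan '[0,0,0,0,0,0.02,-1,0,0,0,0,0,0,-1]'

```text
t: 15.62
tcp_pos: [0.6244, -0.1209, 0.0553]
tool_rot: [0.65, 0.749, 0.082, -0.093]
contact_force: [-7.0, -2.7, 23.7]
gripper_width: 0.0008
finger_force: 11.8
```

```bash
python3 - <<'E'
from h import *
np.set_printoptions(suppress=True,precision=4)
a=cam('scene');C=cloud(a)
p=np.array([.5910,.1070,.103]);u,v=proj(a,p)[0];print(u,v)
W=C[int(v)-4:int(v)+5,int(u)-4:int(u)+5];print(np.round(W[...,2],3))
print('jack top',[tuple(np.round(C[int(q[1]),int(q[0])],4)) for q in proj(a,[[.6007,.0387,.09],[.605,.03,.09]])])
e=(np.array(pose(.7,-.004)[0]),pose(.7,0)[1])
plan([pose(t,.002) for t in (.63,.54,.45,.36,.27,.18,.09,0)]+[pose(0,.025)],[1]*9,-1,e)
E
```

```text
299.679830049142 174.56045176203529
[[0.052 0.053 0.051 0.049 0.104 0.103 0.1   0.101 0.095]
 [0.051 0.052 0.051 0.109 0.105 0.106 0.104 0.107 0.109]
 [0.054 0.103 0.105 0.11  0.11  0.11  0.107 0.107 0.106]
 [0.104 0.101 0.105 0.111 0.114 0.109 0.11  0.107 0.107]
 [0.103 0.101 0.105 0.11  0.109 0.111 0.111 0.106 0.11 ]
 [0.104 0.106 0.104 0.106 0.106 0.109 0.107 0.107 0.105]
 [0.104 0.107 0.109 0.107 0.107 0.106 0.102 0.105 0.106]
 [0.1   0.103 0.108 0.107 0.106 0.106 0.103 0.102 0.101]
 [0.096 0.101 0.1   0.105 0.108 0.105 0.102 0.106 0.107]]
jack top [(np.float64(0.6019), np.float64(0.0356), np.float64(0.0938)), (np.float64(0.6045), np.float64(0.0291), np.float64(0.0915))]
0, -0.022, 0, 0.018, 0, -0.15, -1,
0, -0.029, 0, 0.024, 0, -0.116, -1,
0, -0.029, 0, 0.024, 0, -0.116, -1,
0, -0.028, 0, 0.024, 0, -0.116, -1,
0, -0.029, 0, 0.024, 0, -0.116, -1,
0, -0.029, 0, 0.024, 0, -0.116, -1,
0, -0.028, 0, 0.024, 0, -0.116, -1,
0, -0.029, 0, 0.024, 0, -0.116, -1,
0, 0, 0, 0, 0, -0.231, -1
end [ 0.6187 -0.0879  0.1662] [ 0.6388  0.7362 -0.1464  0.1687]
```

Hard stop reached: the force climbed to 24 N, and the ring lug's top rose from 66 to about 103 mm. Now I'll let the lever return fully.

Request:
jog_arm --plan '[0,-0.022,0,0.018,0,-0.15,-1,0,-0.029,0,0.024,0,-0.116,-1,0,-0.029,0,0.024,0,-0.116,-1,0,-0.028,0,0.024,0,-0.116,-1,0,-0.029,0,0.024,0,-0.116,-1,0,-0.029,0,0.024,0,-0.116,-1,0,-0.028,0,0.024,0,-0.116,-1,0,-0.029,0,0.024,0,-0.116,-1,0,0,0,0,0,-0.231,-1]'

```text
t: 16.8
tcp_pos: [0.6182, -0.0875, 0.165]
tool_rot: [0.638, 0.737, -0.148, 0.169]
contact_force: [0.6, -0.0, 0.9]
gripper_width: 0.0007
finger_force: 0.0
```

Request:
jog_arm --plan '[0,0,0,0,0,0,-1,0,0,0,0,0,0,-1,0,0,0,0,0,0,-1,0,0,0,0,0,0,-1]'

```text
t: 17.3
tcp_pos: [0.6188, -0.0891, 0.1652]
tool_rot: [0.639, 0.736, -0.147, 0.169]
contact_force: [-0.6, 0.1, 0.1]
gripper_width: 0.0006
finger_force: 0.0
```

```bash
python3 - <<'E'
from h import *
np.set_printoptions(suppress=True,precision=4)
s=sensors.read_state();print(s['tcp_pos'],s['tool_rot'],s['contact_force'])
a=cam('scene');C=cloud(a);u,v=proj(a,[.5910,.1070,.071])[0];print('lug top',np.median(C[int(v)-3:int(v)+4,int(u)-3:int(u)+4,2]))
u,v=proj(a,pose(0,-.019)[0])[0].astype(int)
cv2.imwrite('pics/s7.png',cv2.resize(a['color'][v-70:v+50,u-60:u+100,::-1],None,fx=5,fy=5,interpolation=cv2.INTER_CUBIC))
d=cam('wrist');save(d,'w7.png');C=cloud(d);z=C[...,2];V,U=np.mgrid[:384,:512]
g=d['color'].astype(int);m=(z>.084)&(z<.096)&(np.hypot(C[...,0]-.6007,C[...,1]-.0387)<.03)
c=cv2.findContours(m.astype(np.uint8),0,1)[0]
if c:
    c=max(c,key=cv2.contourArea)[:,0].astype(float);r=cv2.minAreaRect((ray(d,c,.09)[:,:2]*1000).astype(np.float32));print('top',r)
print('pts near pad',C[(np.hypot(C[...,0]-.6214,C[...,1]+.1068)<.03)&(z>.1)&(z<.14)][::40][:12])
plan([pose(0,.006),pose(0,0)]+[pose(t,0) for t in np.linspace(.07,.7,9)],[1]*11,-1)
E
```

```text
[ 0.6188 -0.0891  0.1652] [ 0.6391  0.7358 -0.1474  0.169 ] [-0.5534  0.0671  0.0584]
lug top 0.07208496725724459
pts near pad [[ 0.6109 -0.0787  0.1106]
 [ 0.615  -0.0784  0.1121]
 [ 0.6243 -0.0779  0.1121]
 [ 0.6199 -0.0796  0.1126]
 [ 0.6154 -0.081   0.1136]
 [ 0.6248 -0.0806  0.1133]
 [ 0.6203 -0.0825  0.1137]
 [ 0.6157 -0.0835  0.115 ]
 [ 0.6253 -0.084   0.1138]
 [ 0.6206 -0.0846  0.1156]
 [ 0.6207 -0.0855  0.1155]
 [ 0.6112 -0.0906  0.1121]]
0, 0.001, 0, 0.006, 0, 0.179, -1,
0, 0, 0, 0, 0, 0.06, -1,
0, 0.022, 0, -0.01, 0, 0.092, -1,
0, 0.025, 0, -0.011, 0, 0.102, -1,
0, 0.025, 0, -0.011, 0, 0.103, -1,
0, 0.025, 0, -0.011, 0, 0.103, -1,
0, 0.025, 0, -0.011, 0, 0.103, -1,
0, 0.025, 0, -0.011, 0.001, 0.103, -1,
0, 0.025, 0, -0.01, 0, 0.103, -1,
0, 0.025, 0, -0.011, 0, 0.103, -1,
0, 0.026, 0, -0.011, 0, 0.102, -1
end [ 0.6234 -0.1204  0.0563] [ 0.6506  0.749   0.082  -0.0949]
```

View pics/s7.png

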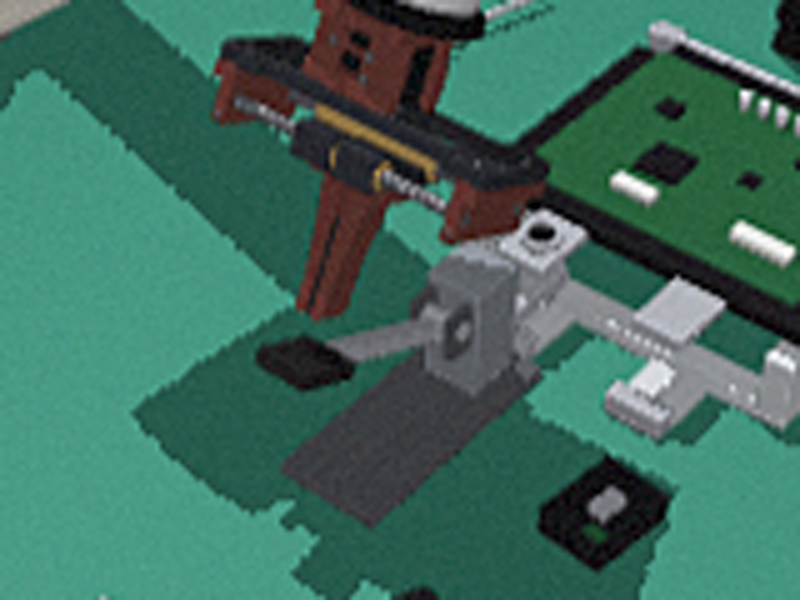

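The lever is fully up again (pad at (305,362), same as before), the carrier is down and the jack hasn't moved. Second stroke next.

Request:
jog_arm --plan '[0,0.001,0,0.006,0,0.179,-1,0,0,0,0,0,0.06,-1,0,0.022,0,-0.01,0,0.092,-1,0,0.025,0,-0.011,0,0.102,-1,0,0.025,0,-0.011,0,0.103,-1,0,0.025,0,-0.011,0,0.103,-1,0,0.025,0,-0.011,0,0.103,-1,0,0.025,0,-0.011,0.001,0.103,-1,0,0.025,0,-0.01,0,0.103,-1]'

```text
t: 18.52
tcp_pos: [0.6233, -0.1202, 0.0774]
tool_rot: [0.655, 0.754, 0.031, -0.036]
contact_force: [-4.1, 1.7, 8.4]
gripper_width: 0.0006
finger_force: 4.2
```

Request:
jog_arm --plan '[0,0.025,0,-0.011,0,0.103,-1,0,0.026,0,-0.011,0,0.102,-1,0,0,0,0,0,0.03,-1,0,0,0,0,0,0,-1,0,0,0,0,0,0,-1]'

```text
t: 19.15
tcp_pos: [0.6234, -0.1199, 0.0558]
tool_rot: [0.65, 0.749, 0.082, -0.095]
contact_force: [-6.6, -1.7, 21.2]
gripper_width: 0.0002
finger_force: 10.3
```

```bash
python3 - <<'E'
from h import *
a=cam('scene');C=cloud(a);u,v=proj(a,[.5910,.1070,.103])[0];print('lug top',np.median(C[int(v)-2:int(v)+4,int(u)-1:int(u)+5,2]))
u,v=proj(a,pose(0,-.019)[0])[0].astype(int)
cv2.imwrite('pics/s8.png',cv2.resize(a['color'][v-70:v+50,u-60:u+100,::-1],None,fx=5,fy=5,interpolation=cv2.INTER_CUBIC))
E
```

```text
lug top 0.10670165757312076
```

View pics/s8.png

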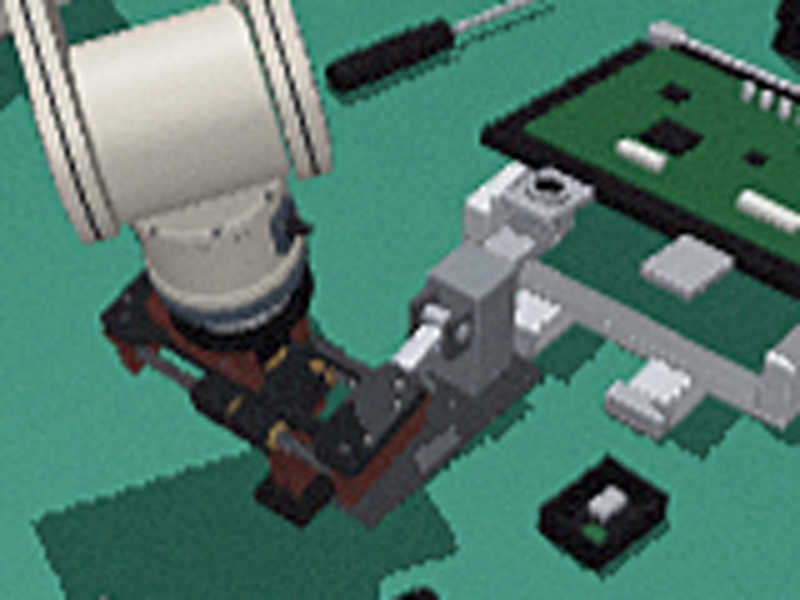

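The carrier is raised on the saddle under the ring lug (548,190), the lever is held down by the fingers at (295,500), and the jack is still at the stop. Handing in.

```bash
python3 -c "
from h import *
print(ticket.hand_in())"
```

```text
the job is handed in; nothing more can be done
None
```

The job is handed in: the jack is against the marked stop with its saddle under the ring lug, both lever strokes went fully down, and the fingers are holding the second one with the carrier raised (about 19 s used); the hand-in did not report a verdict.

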